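Load the dry-bath heater with its four containers

ROBOT

A 6-joint arm with a two-finger parallel gripper is mounted at the origin on a cart in front of the work surface, level with it; the furniture and walls round the work are solid. World frame = base frame: x ahead of the robot, y to its left, z up, the work surface at z = 0. Lengths are in mm, angles in rad, forces in N, time in s.
With the tool pointing down it reaches from about 275 to 750 mm from the base axis. Payload 10.2 kg.
Tool frame: the origin (TCP) lies at the very end of the fingers, on their centre line; the grasp point (between the pads) lies 19 mm behind it (ctrl.grip_depth is the distance from the TCP to the grasp point, in mm); z points along the fingers, x is the direction in which the jaws open and shut, and the axes are right-handed (so a half turn about z gives the same grasp; the last joint's range is limited). The gripper opens to 85 mm and grips with 20 to 120 N. Pads are 22 mm wide; open, the fingers measure 114 mm over their backs; the gripper's body (76 mm by 85 mm) begins 54 mm behind the grasp point. The pads swing forward as they close: fully open they stand 13 mm farther back than shut.
Start: joints at [-1.377, 0.313, 1.498, -0, 1.331, -0.223], TCP at [212.527, -480.066, 231.294] pointing down, gripper open.
Joint ranges: [-2.94, 2.94], [-0.97, 2.17], [0.19, 2.56], [-1.23, 4.37], [0.02, 3.11], [-2.88, 2.88]. Speed limits (rad/s): [2.39, 2.39, 3.01, 3.14, 3.14, 3.14].

INTERFACE

Orientations are given as a unit quaternion [w, x, y, z].
In Python, from rig import ctrl gives the robot as it stands.
- The arm moves only by the tool play_rows, never from a script. Its argument "motion" is a list of rows, each a list of 2 entries, a list of its own where there are three numbers: the shift along the tool's x, y, z in mm, then the turn, a rotation vector about the tool's x, y, z in degrees. A call has 1 to 20 rows; each row shifts and turns the commanded pose from where the row before left it, along the tool's axes as they then stand; what a row does not reach is not made up. A row lasts 1/12 s, in which the tool goes at most 41.7 mm and 7.16 degrees, less where a joint would pass 70% of its speed; a pose out of reach is approached as far as the arm can. A call with a gripper value outside its range is refused whole. "fingers" is the finger opening in mm, from 0 to 85.4, set as the call begins (left out, the last holds). The fingers move at their own pace and stop on an object; "squeeze" is the grip in N (left out, the last holds). Time passes only in rows, so rows that do not move let the fingers close. It gives the time, the measured TCP pose, the force and the opening at its end, in the units of the state.
- ctrl.sense(): the state, without advancing time (a new reading comes with each control period).
- ctrl.capture(name): name is "scene" or "top"; returns the picture (400x640x3 uint8, red, green, blue); there is no depth.
- ctrl.get_calibration(name): a dict with "K" (3x3 intrinsics, pixels), "k1" (the pictures are not rectified: a ray, as slopes to the right and down, at radius r is drawn at 1 + k1 r^2 times it, then the intrinsics apply), "R" (3x3) and "t" (3): a world point X has camera coordinates R X + t. Camera axes: x right, y down, z forward; pixel columns grow to the right and rows downward; lengths in mm; the calibration is good to about 2 mm. A picture is of the moment at which its call begins. get_calibration takes no time and is no camera call.
- ctrl.finish_job(): hands the job in, once; it reports no verdict.
Trained networks look in the newest picture that a camera, given by its name, has taken for a name from the list of things; names that differ only in an ending like _2 or _b are one class to them, and where a whole thing is asked for, a point or a joint stands for the part that bears it (a point fixed in the world has none). Each returns a list of dicts, best first, with "p" (0 to 1); they miss things now and then, are a little off and sometimes report something else, mostly with a low value. They report only what shows in the picture. A call takes as long as a camera call. They do not tell look-alikes from the thing itself.
- ctrl.spot_in(camera, name): "position" ([column, row] as shares, 0 to 1, of the picture: columns of its width, rows of its height, amid what is visible of it).
The state is a dict: "time_s": time; "joints": joint angles; "dq": joint speeds; "tau": joint torques, N m; "eef_pos": TCP position; "ee_rot": TCP orientation; "force": force on the tool from outside, world axes, zero at the start; "wrist_torque": the same for the moment, N m; "grip_width": opening from 0.0 (shut) to 1.0 (fully open).
Only numpy, scipy, OpenCV 4.12 (cv2) and the standard library are available. Lean on these libraries where they do the work, as an engineer would, in place of code of your own. Each camera call takes 0.05 s, during which the arm holds its last target. There are 200 camera calls.

TASK

Load the dry-bath heater for warming: stand the small black-capped vial, the brown bottle, the white bottle with the yellow cap and the rectangular trough each in the aluminium block whose well is made for it (the well that fits it closest), upright and fully down on the floor of the well. Do not tip any of them over on the way, and leave all four standing released in their blocks.

Things in the scene. Friction and masses are not known exactly. Their poses are not given: they have to be found in the camera images.
- vial: Small screw-cap sample vial with a black cap, upright on the worktop: glass body 25 mm in diameter, cap 23 mm in diameter (z 40 to 52), 52 mm tall, 22 g. Can be gripped round cap and shoulder. Origin: centre of its underside, z up.
- amber_bottle: Brown bottle with a black cap, upright on the worktop: body 42 mm in diameter up to about z = 58, cap 27 mm in diameter (z 67 to 85), 85 mm tall, 110 g. Origin: centre of its underside, z up.
- white_bottle: White plastic bottle with a yellow cap and label, upright on the worktop: body 52 mm in diameter up to about z = 72, cap 34 mm in diameter (z 80 to 98), 98 mm tall, 150 g. Origin: centre of its underside, z up.
- trough: Open-topped rectangular white plastic reagent trough, 66 mm long (its x) by 34 mm wide (its y) by 50 mm tall, walls 2.5 mm, one cross wall in the middle, upright on the worktop, 60 g. Grip it across its 34 mm width. Origin: centre of its underside, z up.
- block_small: Aluminium block 92 x 92 x 40 mm, fixed in the heater's row. In the centre of its top a round well 33 mm wide, for the vial, 18 mm deep; a 45-degree chamfer makes the mouth 8 mm wider. Origin: centre of its underside, 26 mm above the worktop; its top is at z = 40 mm, the well floor at z = 22 mm in its frame. z up; the row runs along its y.
- block_medium: Aluminium block 92 x 92 x 40 mm, fixed in the heater's row. In the centre of its top a round well 50 mm wide, for the brown bottle, 28 mm deep; a 45-degree chamfer makes the mouth 8 mm wider. Origin: centre of its underside, 26 mm above the worktop; its top is at z = 40 mm, the well floor at z = 12 mm in its frame. z up; the row runs along its y.
- block_large: Aluminium block 92 x 92 x 40 mm, fixed in the heater's row. In the centre of its top a round well 60 mm wide, for the white bottle, 30 mm deep; a 45-degree chamfer makes the mouth 8 mm wider. Origin: centre of its underside, 26 mm above the worktop; its top is at z = 40 mm, the well floor at z = 10 mm in its frame. z up; the row runs along its y.
- block_trough: Aluminium block 92 x 92 x 40 mm, fixed in the heater's row. In the centre of its top a rectangular well 42 mm (block's x) by 74 mm (block's y), for the trough, 16 mm deep; a 45-degree chamfer makes the mouth 8 mm wider. Origin: centre of its underside, 26 mm above the worktop; its top is at z = 40 mm, the well floor at z = 24 mm in its frame. z up; the row runs along its y.
- heater: White dry-bath heater, fixed, may be turned a little: a low housing 112 mm deep (x) with the four blocks in a row along its y, 94.5 mm apart, in any order; rim 46 mm high; a controller with display and knob, 66 mm high, at its right (-y) end, 192 to 277 mm from the origin. Origin: on the worktop, under the middle of the row.
Things that resemble listed ones, but are neither listed nor needed, are in the scene too. What is shaped like the amber_bottle but green is not meant. There is more than one size of the vial; the job needs the smaller.

How it is judged:
By the outcome, as a careful person would: the job done as asked, in the order asked, and still so for the second after the job is handed in, with the robot touching nothing.
It also fails if it takes over 131 s, if anything falls off the work surface, if the arm or the gripper's body presses on something with over 40 N, if the wrist force passes 120 N, or if a joint passes its speed limit or range.

## Working session

There is one attempt and no reset: what is moved stays moved. The work goes in short steps, Python scripts to look and compute and a tool call to move; the robot and the scene stay as the last step left them, time stands still between calls to the robot, and variables do not carry over. Pictures are saved under pics/ and viewed, about 12 in all and at most 16, crops included, and the job is handed in when it is done.

Besides the shell and the picture viewer there is one more tool, called as name(argument=value, ...), one argument or row to a line, values as JSON. play_rows: Moves the arm, as the interface text tells. Its arguments: {"type":"object","properties":{"motion":{"type":"array"},"fingers":{"type":"number"},"squeeze":{"type":"number"}},"required":["motion"]}

```bash
ls; mkdir -p pics; cat > h.py <<'E'
import numpy as np,cv2
from rig import ctrl
def cap(n,f=None):
    im=ctrl.capture(n)
    if f: cv2.imwrite('pics/'+f,cv2.cvtColor(im,cv2.COLOR_RGB2BGR))
    return im
def cal(n):
    c=ctrl.get_calibration(n);return [np.array(c[k],float) for k in('K','R','t')]+[c['k1']]
def ray(n,u,v):
    K,R,t,k1=cal(n)
    d=np.array([(u-K[0,2])/K[0,0],(v-K[1,2])/K[1,1]]);s=d.copy()
    for _ in range(20): s=d/(1+k1*(s@s))
    return -R.T@t, R.T@np.array([s[0],s[1],1])
def onz(n,u,v,z):
    c,d=ray(n,u,v);return c+d*(z-c[2])/d[2]
def proj(n,P):
    K,R,t,k1=cal(n);X=np.atleast_2d(P)@R.T+t;s=X[:,:2]/X[:,2:]
    s=s*(1+k1*(s**2).sum(1,keepdims=True));return s*[K[0,0],K[1,1]]+[K[0,2],K[1,2]]
E
python3 - <<'E'
from h import *
np.set_printoptions(precision=1,suppress=True)
print(ctrl.sense())
hs=dict(vial=26,amber_bottle=42,white_bottle=49,trough=25,block_small=66,block_medium=66,block_large=66,block_trough=66,heater=40)
for c in('top','scene'):
    cap(c,c+'1.png');print(c,cal(c)[3],-cal(c)[1].T@cal(c)[2],cal(c)[0][0])
    for n,z in hs.items():
        for r in ctrl.spot_in(c,n)[:4]:
            p=np.array(r['position'])*[640,400];print(n,round(r['p'],2),p,onz(c,*p,z))
E
```

```text
pics
{'time_s': 0.0, 'joints': array([-1.4,  0.3,  1.5, -0. ,  1.3, -0.2]), 'dq': array([-0.,  0., -0., -0., -0.,  0.]), 'tau': array([ -0. , -41.2, -26. ,  -0. ,   0. ,  -0. ]), 'eef_pos': array([ 212.5, -479.8,  230.7]), 'ee_rot': array([-0. ,  0.8, -0.5, -0. ]), 'force': array([-0.2,  0.1, -0.2]), 'wrist_torque': array([ 0., -0., -0.]), 'grip_width': 0.9996141998369154}
top 0.020054515963863775 [ 393.7  -17.7 1230.6] [485.9   0.  315.3]
vial 0.74 [381.9 215.8] [ 480.  -168.1   26. ]
vial 0.5 [205.2 228.3] [450.7 270.3  26. ]
vial 0.48 [337.6 166.9] [603.4 -59.3  26. ]
vial 0.38 [359.6 236.8] [ 428.3 -112.2   26. ]
amber_bottle 0.61 [287.2 237.8] [426.   65.6  42. ]
amber_bottle 0.5 [320.7 222. ] [464.2 -16.4  42. ]
amber_bottle 0.39 [360.4 236.4] [ 428.8 -112.9   42. ]
white_bottle 0.75 [420.9 232.5] [ 437.6 -258.6   49. ]
trough 0.97 [209.1 226.2] [455.9 260.9  25. ]
block_small 0.94 [335.3 163.8] [604.1 -52.4  66. ]
block_medium 0.78 [412.6 163.3] [ 604.3 -239.6   66. ]
block_medium 0.23 [477.5 167.8] [ 592.4 -395.1   66. ]
block_large 0.91 [376.6 161.4] [ 609.5 -152.6   66. ]
b
[... 237 characters left out ...]
178.3] [ 477.6 -155.3   26. ]
vial 0.62 [374.8 197.9] [ 414.2 -112.    26. ]
amber_bottle 0.96 [329.3 237.9] [426.9  71.7  42. ]
amber_bottle 0.96 [337.6 208.3] [461.5 -14.6  42. ]
amber_bottle 0.94 [306.1 210.4] [517.6  34.4  42. ]
white_bottle 0.93 [396.9 158.9] [ 430.  -253.7   49. ]
white_bottle 0.22 [342.3 134.5] [ 605.9 -259.    49. ]
trough 0.78 [260.9 296.5] [460.2 265.3  25. ]
trough 0.6 [358.2 119.2] [ 625.8 -383.1   25. ]
block_small 0.66 [296.9 174.1] [595.7 -33.6  66. ]
block_medium 0.96 [344.2 129.1] [ 603.5 -263.5   66. ]
block_large 0.62 [322.7 147.9] [ 603.6 -157.4   66. ]
block_trough 0.86 [358.2 118.9] [ 597.8 -330.    66. ]
heater 0.84 [348.7 156.3] [ 544.7 -196.6   40. ]
```

```bash
python3 - <<'E'
import cv2
a=cv2.imread('pics/top1.png')[110:290,160:520];b=cv2.imread('pics/scene1.png')[80:350,210:470]
cv2.imwrite('pics/a.png',cv2.resize(a,(800,400),interpolation=cv2.INTER_CUBIC))
cv2.imwrite('pics/b.png',cv2.resize(b,(578,600),interpolation=cv2.INTER_CUBIC))
E
```

```text
(no output)
```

View pics/a.png

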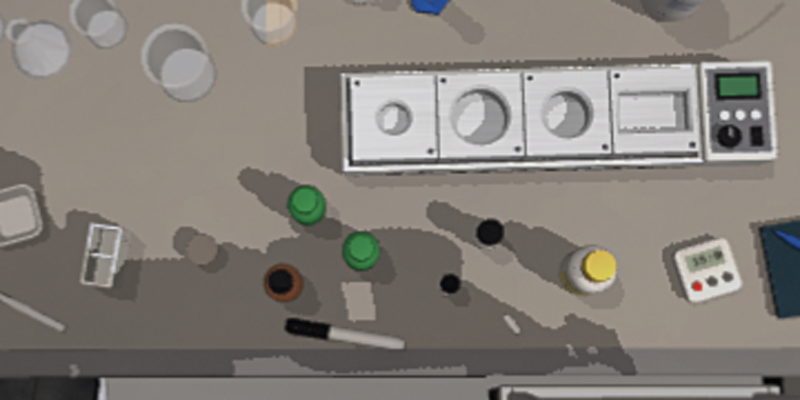

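View pics/b.png

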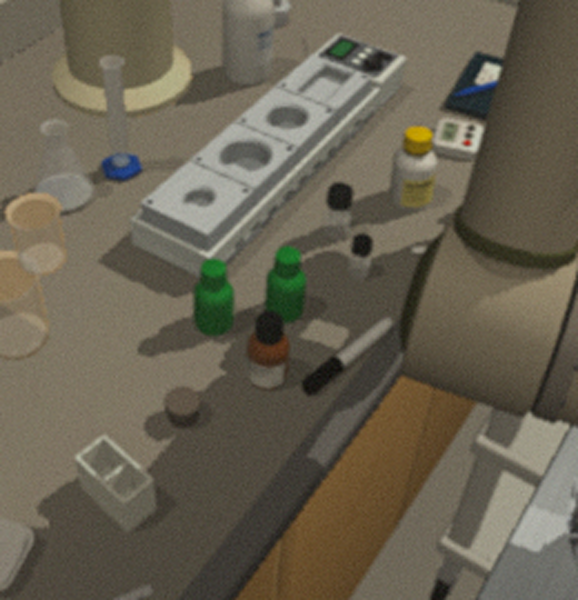

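View pics/scene1.png

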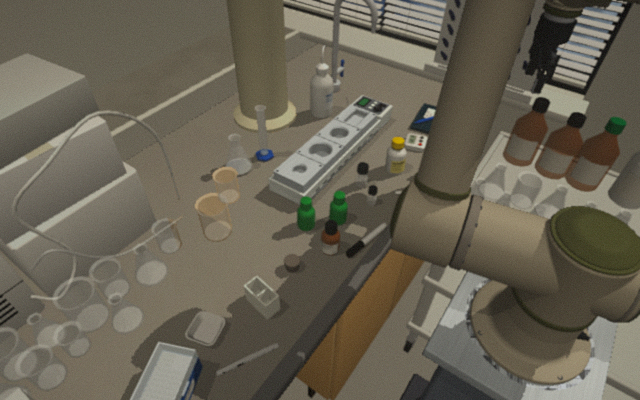

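Top crop: small vial at full-frame px ≈(362,238). The taller vial at (380,214) is a look-alike. The brown bottle is at (287,237), with green look-alikes at (298,202) and (322,222). The white bottle's yellow cap is at (430,230), and the trough is at (206,225). The blocks from +y to −y are small, large, medium, trough. Next I'll fit the poses with edge models.

```bash
cat > fit.py <<'E'
from h import *
from scipy.optimize import minimize
th=np.linspace(0,2*np.pi,72,endpoint=False)
def circ(r,z,x=0,y=0): return np.c_[x+r*np.cos(th),y+r*np.sin(th),0*th+z]
def rect(a,b,z,x=0,y=0):
    s=np.linspace(-1,1,40);o=np.ones(40)
    return np.vstack([np.c_[x+a*s,y+b*k*o,z*o] for k in(-1,1)]+[np.c_[x+a*k*o,y+b*s,z*o] for k in(-1,1)])
def gm(im):
    g=cv2.GaussianBlur(im.astype(np.float32),(0,0),1.0)
    m=np.sqrt((cv2.Sobel(g,-1,1,0)**2+cv2.Sobel(g,-1,0,1)**2).max(2));return m
def place(M,p):
    c,s=np.cos(p[2]),np.sin(p[2]);return np.c_[p[0]+c*M[:,0]-s*M[:,1],p[1]+s*M[:,0]+c*M[:,1],M[:,2]]
def score(cams,G,M,p):
    t=0
    for c in cams:
        q=proj(c,place(M,p)).astype(np.float32);t+=cv2.remap(G[c],q[:,0].reshape(-1,1),q[:,1].reshape(-1,1),cv2.INTER_LINEAR).mean()
    return t
def fit(cams,G,M,p0,yaw,d=12):
    f=lambda v:-score(cams,G,M,(v[0],v[1],v[2]/500 if yaw else 0))
    best=min(((f((p0[0]+a,p0[1]+b,p0[2]*500+e)),(p0[0]+a,p0[1]+b,p0[2]*500+e)) for a in np.arange(-d,d+1,3) for b in np.arange(-d,d+1,3) for e in(np.arange(-60,61,10) if yaw else[0])))
    r=minimize(f,best[1],method='Nelder-Mead',options=dict(initial_simplex=np.array(best[1])+[[0,0,0],[3,0,0],[0,3,0],[0,0,5]]))
    x=r.x;return np.array([x[0],x[1],x[2]/500 if yaw else 0]),-r.fun
V=np.vstack
MOD=dict(vial=circ(11.5,52),amber_bottle=V([circ(13.5,85),circ(21,56)]),white_bottle=V([circ(17,98),circ(17,98),circ(26,68)]),
 trough=rect(33,17,50),tallv=circ(13,70),
 heater=V([rect(46,187.75,66)]+[circ(r+4,66,0,y) for r,y in((16.5,141.75),(30,47.25),(25,-47.25))]+[rect(25,41,66,0,-141.75)]))
E
cat > m.py <<'E'
from fit import *
np.set_printoptions(precision=3,suppress=True)
G={};I={}
for c in('top','scene'): I[c]=cap(c);G[c]=gm(I[c])
P={}
for n,p0,yaw in(('vial',(428,-112,0),0),('amber_bottle',(426,68,0),0),('white_bottle',(434,-256,0),0),('trough',(458,263,1.5),1),('heater',(603,-200,0),1)):
    for cams in(['top'],['scene'],['top','scene']):
        p,s=fit(cams,G,MOD[n],p0,yaw);print(n,cams,p,round(s,1))
    P[n]=p
for c,(x0,x1,y0,y1) in dict(top=(180,500,130,270),scene=(230,430,90,330)).items():
    k=2.5 if c=='top' else 2.5
    o=cv2.resize(I[c][y0:y1,x0:x1,::-1],None,fx=k,fy=k,interpolation=cv2.INTER_CUBIC)
    for n,p in P.items():
        for q in proj(c,place(MOD[n],p)): cv2.circle(o,(int((q[0]+.5-x0)*k),int((q[1]+.5-y0)*k)),0,(0,0,255),-1)
    cv2.imwrite('pics/fit_%s.png'%c,o)
E
python3 m.py; python3 - <<'E'
import cv2,numpy as np
a=cv2.imread('pics/fit_top.png');b=cv2.imread('pics/fit_scene.png');print(a.shape,b.shape)
E
```

```text
vial ['top'] [ 426.521 -116.852    0.   ] 199.9
vial ['scene'] [ 423.067 -110.869    0.   ] 167.6
vial ['top', 'scene'] [ 426.068 -116.143    0.   ] 346.3
amber_bottle ['top'] [428.269  65.744   0.   ] 144.4
amber_bottle ['scene'] [419.112  80.797   0.   ] 80.8
amber_bottle ['top', 'scene'] [428.049  66.005   0.   ] 198.9
white_bottle ['top'] [ 443.115 -266.215    0.   ] 183.3
white_bottle ['scene'] [ 441.188 -267.434    0.   ] 172.4
white_bottle ['top', 'scene'] [ 442.694 -266.459    0.   ] 350.7Traceback (most recent call last):
  File "m.py", line 8, in <module>
    p,s=fit(cams,G,MOD[n],p0,yaw);print(n,cams,p,round(s,1))
        ~~~^^^^^^^^^^^^^^^^^^^^^^
  File "fit.py", line 20, in fit
    best=min(((f((p0[0]+a,p0[1]+b,p0[2]*500+e)),(p0[0]+a,p0[1]+b,p0[2]*500+e)) for a in np.arange(-d,d+1,3) for b in np.arange(-d,d+1,3) for e in(np.arange(-60,61,10) if yaw else[0])))
  File "fit.py", line 20, in <genexpr>
    best=min(((f((p0[0]+a,p0[1]+b,p0[2]*500+e)),(p0[0]+a,p0[1]+b,p0[2]*500+e)) for a in np.arange(-d,d+1,3) for b in np.arange(-d,d+1,3) for e in(np.arange(-60,61,10) if yaw el
[... 363 characters left out ...]
1,1),cv2.INTER_LINEAR).mean()
      ~~~~^^^^^^^^^^^^^^
  File "h.py", line 17, in proj
    K,R,t,k1=cal(n);X=np.atleast_2d(P)@R.T+t;s=X[:,:2]/X[:,2:]
             ~~~^^^
  File "h.py", line 8, in cal
    c=ctrl.get_calibration(n);return [np.array(c[k],float) for k in('K','R','t')]+[c['k1']]
ValueError: time passes only in moves, steps and waits
[ WARN:0@0.021] global loadsave.cpp:275 findDecoder imread_('pics/fit_top.png'): can't open/read file: check file path/integrity
[ WARN:0@0.021] global loadsave.cpp:275 findDecoder imread_('pics/fit_scene.png'): can't open/read file: check file path/integrity
Traceback (most recent call last):
AttributeError: 'NoneType' object has no attribute 'shape'
```

```bash
sed -i 's/^def cal/import functools\n@functools.lru_cache\ndef cal/' h.py; python3 m.py
```

```text
vial ['top'] [ 426.523 -116.822    0.   ] 199.7
vial ['scene'] [ 423.067 -110.869    0.   ] 167.3
vial ['top', 'scene'] [ 425.919 -116.072    0.   ] 345.4
amber_bottle ['top'] [428.211  65.701   0.   ] 144.4
amber_bottle ['scene'] [419.112  80.796   0.   ] 80.0
amber_bottle ['top', 'scene'] [428.066  66.069   0.   ] 198.2
white_bottle ['top'] [ 443.117 -266.213    0.   ] 183.3
white_bottle ['scene'] [ 441.292 -267.347    0.   ] 171.5
white_bottle ['top', 'scene'] [ 442.912 -266.356    0.   ] 350.6
trough ['top'] [473.299 248.753   1.375] 99.6
trough ['scene'] [465.249 250.082   1.362] 75.5
trough ['top', 'scene'] [465.89  250.128   1.341] 164.7
heater ['top'] [ 610.264 -197.362    0.021] 157.0
heater ['scene'] [ 608.555 -198.901    0.012] 114.8
heater ['top', 'scene'] [ 609.922 -197.562    0.02 ] 268.5
```

View pics/fit_top.png

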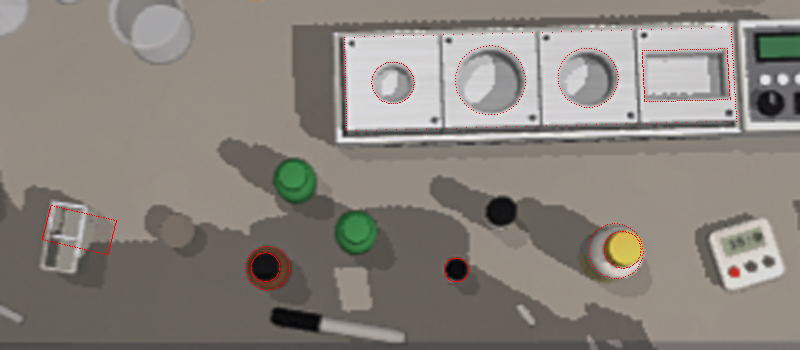

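View pics/fit_scene.png

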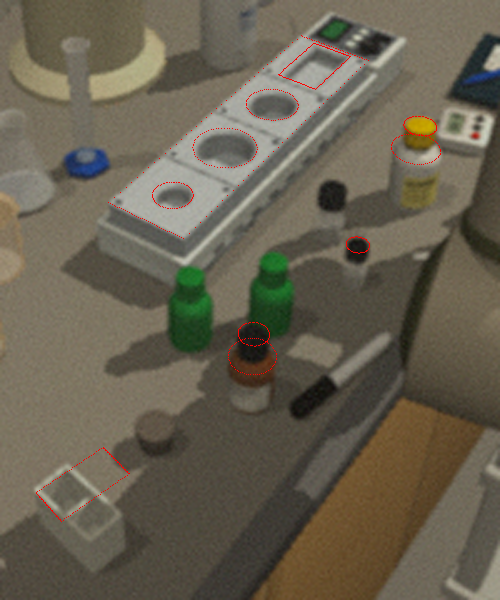

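Heater, caps and both views agree; the trough fit started from the wrong yaw, so I'll refit it and work out the move geometry.

```bash
python3 - <<'E'
from fit import *
np.set_printoptions(precision=3,suppress=True)
G={};I={}
for c in('top','scene'): I[c]=cap(c);G[c]=gm(I[c])
M=V([rect(33,17,50)]*2+[rect(30.5,14.5,50)])
for cams in(['top'],['scene'],['top','scene']):
    p,s=fit(cams,G,M,(458,265,-.22),1,15);print(cams,p,s)
x0,x1,y0,y1=180,240,200,260;o=cv2.resize(I['top'][y0:y1,x0:x1,::-1],None,fx=6,fy=6,interpolation=2)
for q in proj('top',place(MOD['trough'],p)): cv2.circle(o,(int((q[0]+.5-x0)*6),int((q[1]+.5-y0)*6)),1,(0,0,255),-1)
q0=proj('scene',[[425.9,-116,26]])[0];a,b=map(int,q0);o2=cv2.resize(I['scene'][b-35:b+25,a-30:a+30,::-1],None,fx=6,fy=6,interpolation=2)
cv2.imwrite('pics/tr.png',np.hstack([o,o2]))
s=ctrl.sense();q=s['ee_rot'];print(q,'yaw deg',np.degrees(2*np.arctan2(q[2],q[1])),s['eef_pos'],s['joints'])
h=np.array([609.9,-197.6,.02])
for n,y in dict(small=141.75,large=47.25,medium=-47.25,trough=-141.75).items(): print(n,place(np.array([[0,y,0.]]),h)[0,:2])
E
```

```text
['top'] [459.861 261.593  -0.165] 121.34441375732422
['scene'] [454.181 268.392  -0.119] 76.11219787597656
['top', 'scene'] [460.155 261.572  -0.156] 186.4713592529297
[-0.     0.838 -0.546 -0.   ] yaw deg -66.11855069235109 [ 212.541 -480.051  231.275] [-1.377  0.313  1.498  0.     1.331 -0.223]
small [607.065 -55.878]
large [ 608.955 -150.359]
medium [ 610.845 -244.841]
trough [ 612.735 -339.322]
```

View pics/tr.png

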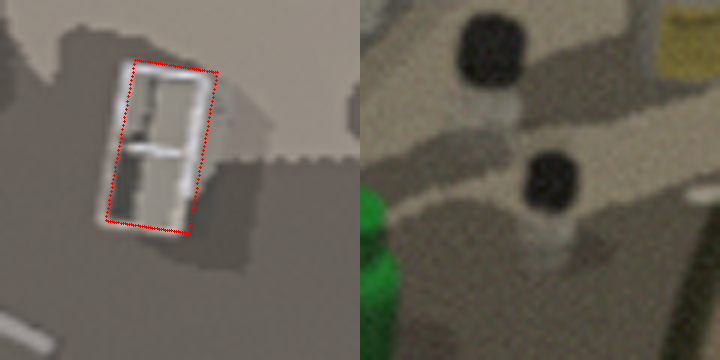

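The right crop shows the chosen small vial at (550,200), clearly smaller than the look-alike above it at (490,75). The trough fit is good to about 2 mm, so I'll take it as (460,264) with yaw −9°. First I'll turn the tool to world yaw 0.

play_rows(
  motion=[
    [[0,0,0],[0,0,-6.6]],
    [[0,0,0],[0,0,-6.6]],
    [[0,0,0],[0,0,-6.6]],
    [[0,0,0],[0,0,-6.6]],
    [[0,0,0],[0,0,-6.6]],
    [[0,0,0],[0,0,-6.6]],
    [[0,0,0],[0,0,-6.6]],
    [[0,0,0],[0,0,-6.6]],
    [[0,0,0],[0,0,-6.6]],
    [[0,0,0],[0,0,-6.7]],
    [[0,0,0],[0,0,0]],
  ],
  fingers=55,
  squeeze=30,
)

```text
time_s: 2.22
eef_pos: [212.5, -480.1, 231.3]
ee_rot: [-0.0, 1.0, 0.002, 0.0]
force: [-0.2, 0.1, -0.1]
grip_width: 0.642
```

play_rows(
  motion=[
    [[17.8,-30.3,2.5],[0,0,0]],
    [[17.8,-30.3,2.5],[0,0,0]],
    [[17.8,-30.3,2.5],[0,0,0]],
    [[17.8,-30.3,2.5],[0,0,0]],
    [[17.8,-30.3,2.5],[0,0,0]],
    [[17.8,-30.3,2.5],[0,0,0]],
    [[17.8,-30.3,2.5],[0,0,0]],
    [[17.8,-30.3,2.5],[0,0,0]],
    [[17.8,-30.3,2.5],[0,0,0]],
    [[17.8,-30.3,2.5],[0,0,0]],
    [[17.8,-30.3,2.5],[0,0,0]],
    [[17.8,-30.3,2.5],[0,0,0]],
    [[0,0,0],[0,0,0]],
    [[0,0,0],[0,0,0]],
  ],
)

```text
time_s: 3.38
eef_pos: [426.6, -115.4, 201.2]
ee_rot: [0.0, 1.0, -0.0, -0.0]
force: [-0.4, -0.9, -0.3]
grip_width: 0.642
```

play_rows(
  motion=[
    [[-0.5,1,25],[0,0,0]],
    [[0,0,25],[0,0,0]],
    [[0,0,25],[0,0,0]],
    [[0,0,25],[0,0,0]],
    [[0,0,20],[0,0,0]],
    [[0,0,20],[0,0,0]],
    [[0,0,15],[0,0,0]],
    [[0,0,14],[0,0,0]],
    [[0,0,10],[0,0,0]],
    [[0,0,0],[0,0,0]],
    [[0,0,0],[0,0,0]],
  ],
)

```text
time_s: 4.3
eef_pos: [425.4, -118.4, 22.4]
ee_rot: [-0.0, 1.0, -0.002, -0.0]
force: [0.0, -0.1, 0.1]
grip_width: 0.644
```

```bash
python3 - <<'E'
from h import *
a=cap('scene');b=cap('top');A=lambda im,c:cv2.resize(im[c[1]-32:c[1]+32,c[0]-32:c[0]+32,::-1],(400,400),interpolation=2)
cv2.imwrite('pics/v.png',np.hstack([A(a,proj('scene',[[426,-116,40]])[0].astype(int)),A(b,proj('top',[[426,-116,40]])[0].astype(int))]))
E
```

```text
(no output)
```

View pics/v.png

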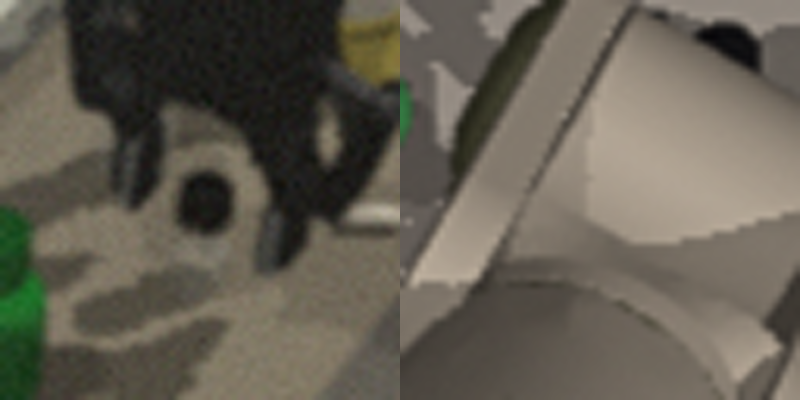

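The vial, at (205,205) in the left half, stands between the two fingertips. Closing.

play_rows(
  motion=[
    [[0.5,-1.5,0],[0,0,0]],
    [[0,0,0],[0,0,0]],
    [[0,0,0],[0,0,0]],
    [[0,0,0],[0,0,0]],
    [[0,0,0],[0,0,0]],
    [[0,0,0],[0,0,0]],
    [[0,0,0],[0,0,0]],
    [[0,0,0],[0,0,0]],
    [[0,0,0],[0,0,0]],
    [[0,0,0],[0,0,0]],
  ],
  fingers=15,
)

```text
time_s: 5.23
eef_pos: [426.5, -116.2, 22.8]
ee_rot: [0.0, 1.0, -0.0, 0.0]
force: [-2.1, 0.4, 5.9]
grip_width: 0.252
```

play_rows(
  motion=[
    [[0,0,-8],[0,0,0]],
    [[0,0,-12],[0,0,0]],
    [[0,0,-20],[0,0,0]],
    [[0,0,-20],[0,0,0]],
    [[0,0,-20],[0,0,0]],
    [[0,0,-20],[0,0,0]],
    [[0,0,-20],[0,0,0]],
    [[0,0,-15],[0,0,0]],
    [[0,0,0],[0,0,0]],
    [[0,0,0],[0,0,0]],
  ],
)

```text
time_s: 6.07
eef_pos: [426.3, -116.0, 157.7]
ee_rot: [0.0, 1.0, -0.0, 0.001]
force: [0.4, -0.4, -1.4]
grip_width: 0.252
```

```bash
python3 - <<'E'
from h import *
a=cap('scene');c=proj('scene',[[426,-116,150]])[0].astype(int);print(c, proj('scene',[[426.3,-116,135]]))
cv2.imwrite('pics/v2.png',cv2.resize(a[c[1]-32:c[1]+48,c[0]-40:c[0]+40,::-1],(480,480),interpolation=2))
E
```

```text
[377 156] [[376.42431516 161.26236998]]
```

View pics/v2.png

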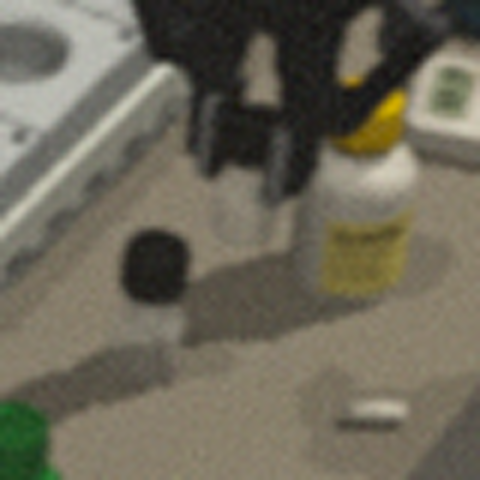

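The vial is held upright between the fingers at (243,180). Next, the small well.

play_rows(
  motion=[
    [[10,-3,0],[0,0,0]],
    [[20,-7,0],[0,0,0]],
    [[20,-7,0],[0,0,0]],
    [[20,-7,0],[0,0,0]],
    [[20,-7,0],[0,0,0]],
    [[20,-7,0],[0,0,0]],
    [[20,-7,0],[0,0,0]],
    [[20,-7,0],[0,0,0]],
    [[20,-5,0],[0,0,0]],
    [[10.8,-3.1,0],[0,0,0]],
    [[0,0,15],[0,0,0]],
    [[0,0,20],[0,0,0]],
    [[0,0,15],[0,0,0]],
    [[0,0,7],[0,0,0]],
    [[0,0,0],[0,0,0]],
    [[0,0,0],[0,0,0]],
  ],
)

```text
time_s: 7.45
eef_pos: [607.3, -55.8, 100.1]
ee_rot: [-0.0, 1.0, -0.0, -0.0]
force: [0.7, -1.1, -0.1]
grip_width: 0.253
```

play_rows(
  motion=[
    [[0,0,5],[0,0,0]],
    [[0,0,5],[0,0,0]],
    [[0,0,5],[0,0,0]],
    [[0,0,5],[0,0,0]],
    [[0,0,3],[0,0,0]],
    [[0,0,3],[0,0,0]],
    [[0,0,2],[0,0,0]],
    [[0,0,0],[0,0,0]],
    [[0,0,0],[0,0,0]],
  ],
)

```text
time_s: 8.2
eef_pos: [607.1, -56.0, 72.4]
ee_rot: [0.0, 1.0, -0.0, 0.0]
force: [-0.6, 0.1, -0.4]
grip_width: 0.256
```

play_rows(
  motion=[
    [[0,0,1],[0,0,0]],
    [[0,0,1],[0,0,0]],
    [[0,0,0.5],[0,0,0]],
    [[0,0,0],[0,0,0]],
    [[0,0,0],[0,0,0]],
  ],
)

```text
time_s: 8.62
eef_pos: [607.3, -56.1, 70.8]
ee_rot: [0.0, 1.0, -0.0, 0.0]
force: [-3.0, 0.5, 6.1]
grip_width: 0.249
```

Contact came at the expected floor height. Release and retreat.

play_rows(
  motion=[
    [[0,0,0],[0,0,0]],
    [[0,0,0],[0,0,0]],
    [[0,0,0],[0,0,0]],
    [[0,0,0],[0,0,0]],
    [[0,0,0],[0,0,0]],
    [[0,0,-10],[0,0,0]],
    [[0,0,-20],[0,0,0]],
    [[0,0,-25],[0,0,0]],
    [[0,0,-25],[0,0,0]],
    [[0,0,-25],[0,0,0]],
    [[0,0,-25],[0,0,0]],
    [[0,0,0],[0,0,0]],
  ],
  fingers=45,
)

```text
time_s: 9.62
eef_pos: [608.8, -56.4, 206.0]
ee_rot: [0.001, 1.0, -0.0, 0.005]
force: [-0.4, -0.1, 1.2]
grip_width: 0.529
```

play_rows(
  motion=[
    [[-18,-12.2,0],[0,0,0]],
    [[-18,-12.2,0],[0,0,0]],
    [[-18,-12.2,0],[0,0,0]],
    [[-18,-12.2,0],[0,0,0]],
    [[-18,-12.2,0],[0,0,0]],
    [[-18,-12.2,0],[0,0,0]],
    [[-18,-12.2,0],[0,0,0]],
    [[-18,-12.2,0],[0,0,0]],
    [[-18,-12.2,0],[0,0,0]],
    [[-17,-12.2,0],[0,0,0]],
    [[0,0,0],[0,0,0]],
    [[0,0,0],[0,0,0]],
  ],
  fingers=70,
)

```text
time_s: 10.62
eef_pos: [428.0, 66.3, 200.3]
ee_rot: [0.0, 1.0, 0.0, 0.001]
force: [1.0, 0.1, 0.0]
grip_width: 0.82
```

```bash
python3 - <<'E'
from fit import *
G={'scene':gm(cap('scene','s2.png'))};im=cv2.imread('pics/s2.png')
c=proj('scene',[[607,-56,90]])[0].astype(int);d=proj('scene',[[428,66,60]])[0].astype(int)
A=lambda c:cv2.resize(im[c[1]-32:c[1]+32,c[0]-32:c[0]+32],(400,400),interpolation=2)
cv2.imwrite('pics/v3.png',np.hstack([A(c),A(d)]))
E
```

```text
(no output)
```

View pics/v3.png

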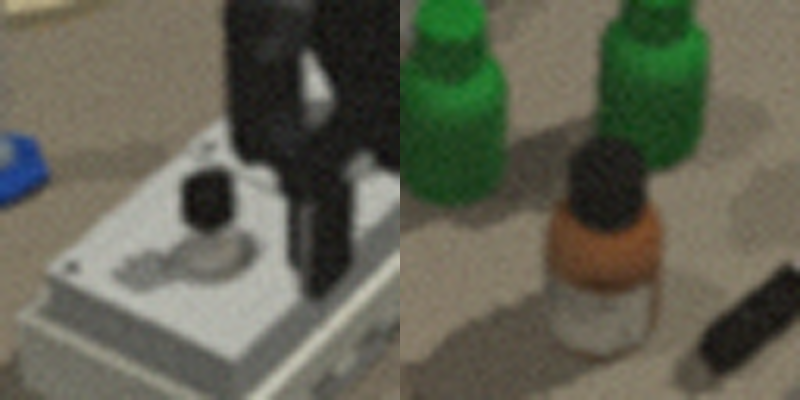

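The vial stands upright in its well, with its cap at (208,200) in the left half. Now the amber bottle, gripped on its body.

play_rows(
  motion=[
    [[0,0,25],[0,0,0]],
    [[0,0,25],[0,0,0]],
    [[0,0,25],[0,0,0]],
    [[0,0,25],[0,0,0]],
    [[0,0,20],[0,0,0]],
    [[0,0,20],[0,0,0]],
    [[0,0,15],[0,0,0]],
    [[0,0,11],[0,0,0]],
    [[0,0,0],[0,0,0]],
    [[0,0,0],[0,0,0]],
  ],
)

```text
time_s: 11.5
eef_pos: [428.6, 65.6, 33.6]
ee_rot: [-0.0, 1.0, -0.0, -0.0]
force: [-0.3, 0.1, 0.2]
grip_width: 0.822
```

play_rows(
  motion=[
    [[0,0,0],[0,0,0]],
    [[0,0,0],[0,0,0]],
    [[0,0,0],[0,0,0]],
    [[0,0,0],[0,0,0]],
    [[0,0,0],[0,0,0]],
    [[0,0,0],[0,0,0]],
    [[0,0,0],[0,0,0]],
    [[0,0,0],[0,0,0]],
  ],
  fingers=30,
  squeeze=40,
)

```text
time_s: 12.17
eef_pos: [428.7, 65.9, 34.8]
ee_rot: [0.0, 1.0, -0.0, 0.001]
force: [-1.8, -1.1, 6.0]
grip_width: 0.465
```

play_rows(
  motion=[
    [[0,0,-8],[0,0,0]],
    [[0,0,-12],[0,0,0]],
    [[0,0,-20],[0,0,0]],
    [[0,0,-20],[0,0,0]],
    [[0,0,-20],[0,0,0]],
    [[0,0,-20],[0,0,0]],
    [[0,0,-20],[0,0,0]],
    [[0,0,-20],[0,0,0]],
    [[0,0,-16],[0,0,0]],
    [[0,0,-10],[0,0,0]],
    [[0,0,0],[0,0,0]],
    [[0,0,0],[0,0,0]],
  ],
)

```text
time_s: 13.17
eef_pos: [428.0, 66.1, 200.2]
ee_rot: [0.0, 1.0, -0.0, 0.0]
force: [0.0, -0.7, -2.2]
grip_width: 0.463
```

play_rows(
  motion=[
    [[6,10,0],[0,0,0]],
    [[12,20,0],[0,0,0]],
    [[12,20,0],[0,0,0]],
    [[12,20,0],[0,0,0]],
    [[12,20,0],[0,0,0]],
    [[12,20,0],[0,0,0]],
    [[12,20,0],[0,0,0]],
    [[12,20,0],[0,0,0]],
    [[12,20,0],[0,0,0]],
    [[12,20,0],[0,0,0]],
    [[12,20,0],[0,0,0]],
    [[12,20,0],[0,0,0]],
    [[12,20,0],[0,0,0]],
    [[12,20,0],[0,0,0]],
    [[12,20,0],[0,0,0]],
    [[8.8,20,0],[0,0,0]],
    [[0,10.9,0],[0,0,0]],
    [[0,10,0],[0,0,0]],
    [[0,0,0],[0,0,0]],
  ],
)

```text
time_s: 14.75
eef_pos: [610.0, -266.7, 198.8]
ee_rot: [-0.0, 1.0, -0.001, -0.001]
force: [-1.3, 0.7, -1.1]
grip_width: 0.459
```

play_rows(
  motion=[
    [[0,0,10],[0,0,0]],
    [[0,0,20],[0,0,0]],
    [[0,0,20],[0,0,0]],
    [[0,0,20],[0,0,0]],
    [[0,0,15],[0,0,0]],
    [[0,0,5],[0,0,0]],
    [[0,0,0],[0,0,0]],
    [[0,0,0],[0,0,0]],
  ],
)

```text
time_s: 15.42
eef_pos: [611.0, -264.5, 110.5]
ee_rot: [0.0, 1.0, 0.0, 0.0]
force: [0.2, -1.3, -0.8]
grip_width: 0.461
```

The y sum overshot by 20 mm, but the bottle is still clear above the blocks. Correcting, then lowering.

play_rows(
  motion=[
    [[0,-7,0],[0,0,0]],
    [[0,-8,0],[0,0,0]],
    [[0,-5,0],[0,0,0]],
    [[0,0,0],[0,0,0]],
    [[0,0,0],[0,0,0]],
  ],
)

```text
time_s: 15.83
eef_pos: [611.0, -244.4, 110.2]
ee_rot: [0.0, 1.0, 0.0, 0.0]
force: [0.1, 0.4, -1.2]
grip_width: 0.46
```

play_rows(
  motion=[
    [[0,0,5],[0,0,0]],
    [[0,0,5],[0,0,0]],
    [[0,0,5],[0,0,0]],
    [[0,0,5],[0,0,0]],
    [[0,0,5],[0,0,0]],
    [[0,0,5],[0,0,0]],
    [[0,0,3],[0,0,0]],
    [[0,0,2],[0,0,0]],
    [[0,0,0],[0,0,0]],
    [[0,0,0],[0,0,0]],
  ],
)

```text
time_s: 16.67
eef_pos: [610.9, -244.9, 74.9]
ee_rot: [0.0, 1.0, -0.0, 0.0]
force: [0.3, -0.2, -1.2]
grip_width: 0.464
```

play_rows(
  motion=[
    [[0,0,1],[0,0,0]],
    [[0,0,1],[0,0,0]],
    [[0,0,0.7],[0,0,0]],
    [[0,0,0],[0,0,0]],
    [[0,0,0],[0,0,0]],
  ],
)

```text
time_s: 17.08
eef_pos: [611.0, -245.0, 72.9]
ee_rot: [0.0, 1.0, -0.0, 0.0]
force: [-2.0, 0.7, 5.7]
grip_width: 0.464
```

play_rows(
  motion=[
    [[0,0,0],[0,0,0]],
    [[0,0,0],[0,0,0]],
    [[0,0,0],[0,0,0]],
    [[0,0,0],[0,0,0]],
    [[0,0,0],[0,0,0]],
    [[0,0,-10],[0,0,0]],
    [[0,0,-20],[0,0,0]],
    [[0,0,-25],[0,0,0]],
    [[0,0,-25],[0,0,0]],
    [[0,0,-25],[0,0,0]],
    [[0,0,-25],[0,0,0]],
    [[0,0,0],[0,0,0]],
  ],
  fingers=65,
)

```text
time_s: 18.08
eef_pos: [612.3, -245.7, 208.7]
ee_rot: [0.003, 1.0, -0.0, 0.004]
force: [-0.9, -0.6, 0.3]
grip_width: 0.758
```

play_rows(
  motion=[
    [[-17,2.1,0],[0,0,0]],
    [[-17,2.1,0],[0,0,0]],
    [[-17,2.1,0],[0,0,0]],
    [[-17,2.1,0],[0,0,0]],
    [[-17,2.1,0],[0,0,0]],
    [[-17,2.1,0],[0,0,0]],
    [[-17,2.1,0],[0,0,0]],
    [[-17,2.1,0],[0,0,0]],
    [[-17,2.1,0],[0,0,0]],
    [[-15,2.1,0],[0,0,0]],
    [[0,0,0],[0,0,0]],
    [[0,0,0],[0,0,0]],
  ],
  fingers=80,
)

```text
time_s: 19.08
eef_pos: [442.8, -266.0, 202.6]
ee_rot: [0.0, 1.0, -0.001, 0.0]
force: [0.3, 0.9, 0.3]
grip_width: 0.942
```

```bash
python3 - <<'E'
from fit import *
I=cap('scene','s3.png');im=cv2.imread('pics/s3.png')
c=proj('scene',[[611,-245,90]])[0].astype(int)
cv2.imwrite('pics/v4.png',cv2.resize(im[c[1]-30:c[1]+80,c[0]-60:c[0]+90],None,fx=4,fy=4,interpolation=2))
np.set_printoptions(precision=1,suppress=True)
print(fit(['scene'],{'scene':gm(I)},MOD['white_bottle'],(443,-266,0),0,6))
print(fit(['scene'],{'scene':gm(I)},place(MOD['amber_bottle'],(0,0,0))+[0,0,38],(611,-245,0),0,6))
E
```

```text
(array([ 441.5, -267.3,    0. ]), np.float64(174.46815490722656))
(array([ 607. , -237.8,    0. ]), np.float64(162.96075439453125))
```

View pics/v4.png

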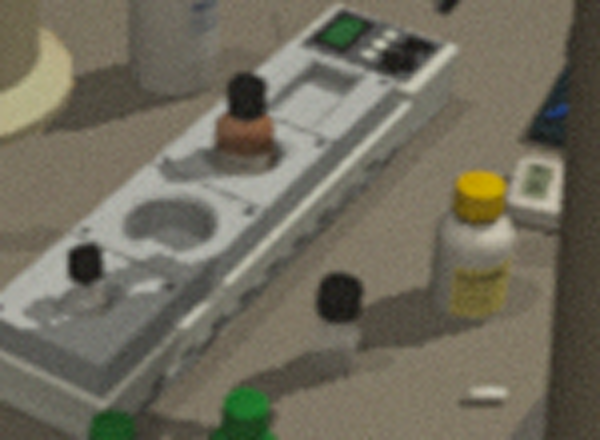

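The amber bottle (245,125) and the vial (85,275) are both seated upright. Now the white bottle.

play_rows(
  motion=[
    [[0,0,25],[0,0,0]],
    [[0,0,25],[0,0,0]],
    [[0,0,25],[0,0,0]],
    [[0,0,25],[0,0,0]],
    [[0,0,20],[0,0,0]],
    [[0,0,18],[0,0,0]],
    [[0,0,15],[0,0,0]],
    [[0,0,11],[0,0,0]],
    [[0,0,0],[0,0,0]],
    [[0,0,0],[0,0,0]],
  ],
)

```text
time_s: 19.97
eef_pos: [443.2, -265.8, 38.1]
ee_rot: [-0.0, 1.0, 0.0, -0.0]
force: [0.9, -0.3, 0.7]
grip_width: 0.939
```

play_rows(
  motion=[
    [[0,0,0],[0,0,0]],
    [[0,0,0],[0,0,0]],
    [[0,0,0],[0,0,0]],
    [[0,0,0],[0,0,0]],
    [[0,0,0],[0,0,0]],
    [[0,0,0],[0,0,0]],
    [[0,0,0],[0,0,0]],
    [[0,0,0],[0,0,0]],
  ],
  fingers=40,
  squeeze=45,
)

```text
time_s: 20.63
eef_pos: [443.2, -266.2, 39.3]
ee_rot: [0.001, 1.0, -0.0, 0.001]
force: [-0.7, -0.4, 5.8]
grip_width: 0.576
```

play_rows(
  motion=[
    [[0,0,-8],[0,0,0]],
    [[0,0,-12],[0,0,0]],
    [[0,0,-20],[0,0,0]],
    [[0,0,-20],[0,0,0]],
    [[0,0,-20],[0,0,0]],
    [[0,0,-20],[0,0,0]],
    [[0,0,-20],[0,0,0]],
    [[0,0,-20],[0,0,0]],
    [[0,0,-16],[0,0,0]],
    [[0,0,-10],[0,0,0]],
    [[0,0,0],[0,0,0]],
    [[0,0,0],[0,0,0]],
  ],
)

```text
time_s: 21.63
eef_pos: [442.7, -265.7, 204.0]
ee_rot: [0.0, 1.0, -0.0, 0.0]
force: [1.2, -0.8, -1.4]
grip_width: 0.576
```

play_rows(
  motion=[
    [[8,-5.5,0],[0,0,0]],
    [[16,-11,0],[0,0,0]],
    [[16,-11,0],[0,0,0]],
    [[16,-11,0],[0,0,0]],
    [[16,-11,0],[0,0,0]],
    [[16,-11,0],[0,0,0]],
    [[16,-11,0],[0,0,0]],
    [[16,-11,0],[0,0,0]],
    [[16,-11,0],[0,0,0]],
    [[16,-11,0],[0,0,0]],
    [[14,-10.5,0],[0,0,0]],
    [[0,0,0],[0,0,0]],
    [[0,0,0],[0,0,0]],
  ],
)

```text
time_s: 22.72
eef_pos: [608.9, -149.9, 202.5]
ee_rot: [-0.0, 1.0, 0.001, -0.001]
force: [0.0, -0.0, -1.6]
grip_width: 0.583
```

play_rows(
  motion=[
    [[0,0,10],[0,0,0]],
    [[0,0,20],[0,0,0]],
    [[0,0,20],[0,0,0]],
    [[0,0,20],[0,0,0]],
    [[0,0,13],[0,0,0]],
    [[0,0,5],[0,0,0]],
    [[0,0,0],[0,0,0]],
    [[0,0,0],[0,0,0]],
  ],
)

```text
time_s: 23.38
eef_pos: [608.8, -151.3, 116.5]
ee_rot: [0.0, 1.0, -0.0, 0.0]
force: [0.4, -0.7, -0.6]
grip_width: 0.58
```

play_rows(
  motion=[
    [[0,-0.5,5],[0,0,0]],
    [[0,0,6],[0,0,0]],
    [[0,0,6],[0,0,0]],
    [[0,0,5],[0,0,0]],
    [[0,0,5],[0,0,0]],
    [[0,0,5],[0,0,0]],
    [[0,0,4],[0,0,0]],
    [[0,0,2],[0,0,0]],
    [[0,0,1],[0,0,0]],
    [[0,0,0],[0,0,0]],
    [[0,0,0],[0,0,0]],
  ],
)

```text
time_s: 24.3
eef_pos: [608.9, -150.5, 77.3]
ee_rot: [0.0, 1.0, -0.0, 0.0]
force: [-0.5, -1.2, -0.9]
grip_width: 0.58
```

play_rows(
  motion=[
    [[0,0,1],[0,0,0]],
    [[0,0,1],[0,0,0]],
    [[0,0,0.8],[0,0,0]],
    [[0,0,0],[0,0,0]],
    [[0,0,0],[0,0,0]],
  ],
)

```text
time_s: 24.72
eef_pos: [609.1, -150.4, 75.4]
ee_rot: [0.0, 1.0, -0.0, 0.0]
force: [-2.2, 1.7, 7.0]
grip_width: 0.575
```

play_rows(
  motion=[
    [[0,0,0],[0,0,0]],
    [[0,0,0],[0,0,0]],
    [[0,0,0],[0,0,0]],
    [[0,0,0],[0,0,0]],
    [[0,0,0],[0,0,0]],
    [[0,0,-10],[0,0,0]],
    [[0,0,-20],[0,0,0]],
    [[0,0,-25],[0,0,0]],
    [[0,0,-25],[0,0,0]],
    [[0,0,-25],[0,0,0]],
    [[0,0,-25],[0,0,0]],
    [[0,0,0],[0,0,0]],
  ],
  fingers=75,
)

```text
time_s: 25.72
eef_pos: [610.4, -151.0, 210.7]
ee_rot: [0.002, 1.0, -0.0, 0.004]
force: [0.2, 0.2, 1.1]
grip_width: 0.88
```

play_rows(
  motion=[
    [[-10,-28,0],[0,0,0]],
    [[-10,-28,0],[0,0,0]],
    [[-10,-28,0],[0,0,0]],
    [[-10,-28,0],[0,0,0]],
    [[-10,-28,0],[0,0,0]],
    [[-10,-28,0],[0,0,0]],
    [[-10,-28,0],[0,0,0]],
    [[-10,-28,0],[0,0,0]],
    [[-10,-28,0],[0,0,0]],
    [[-10,-28,0],[0,0,0]],
    [[-10,-28,0],[0,0,0]],
    [[-10,-28,0],[0,0,0]],
    [[-10,-28,0],[0,0,0]],
    [[-10,-28,0],[0,0,0]],
    [[-9,-22.5,0],[0,0,0]],
    [[0,0,0],[0,0,0]],
    [[0,0,0],[0,0,0]],
  ],
  fingers=65,
)

```text
time_s: 27.13
eef_pos: [459.6, 264.8, 204.5]
ee_rot: [0.0, 1.0, 0.001, 0.0]
force: [-0.6, -0.4, -0.8]
grip_width: 0.759
```

play_rows(
  motion=[
    [[0,0,0],[0,0,-6.75]],
    [[0,0,0],[0,0,-6.75]],
    [[0,0,0],[0,0,-6.75]],
    [[0,0,0],[0,0,-6.75]],
    [[0,0,0],[0,0,-6.75]],
    [[0,0,0],[0,0,-6.75]],
    [[0,0,0],[0,0,-6.75]],
    [[0,0,0],[0,0,-6.75]],
    [[0,0,0],[0,0,-6.75]],
    [[0,0,0],[0,0,-6.75]],
    [[0,0,0],[0,0,-6.75]],
    [[0,0,0],[0,0,-6.75]],
    [[0,0,0],[0,0,0]],
    [[0,0,0],[0,0,0]],
  ],
)

```text
time_s: 28.3
eef_pos: [460.4, 263.3, 204.4]
ee_rot: [0.0, 0.762, 0.648, -0.0]
force: [0.3, -0.3, -0.3]
grip_width: 0.762
```

```bash
python3 - <<'E'
from fit import *
I=cap('scene','s4.png');im=cv2.imread('pics/s4.png');cap('top','t4.png')
c=proj('scene',[[609,-150,90]])[0].astype(int);d=proj('scene',[[460,264,60]])[0].astype(int)
A=lambda c:cv2.resize(im[c[1]-50:c[1]+50,c[0]-50:c[0]+50],(400,400),interpolation=2)
cv2.imwrite('pics/v5.png',np.hstack([A(c),A(d)]))
q=ctrl.sense()['ee_rot'];print(np.degrees(2*np.arctan2(q[2],q[1])))
E
```

```text
80.75546307284714
```

View pics/v5.png

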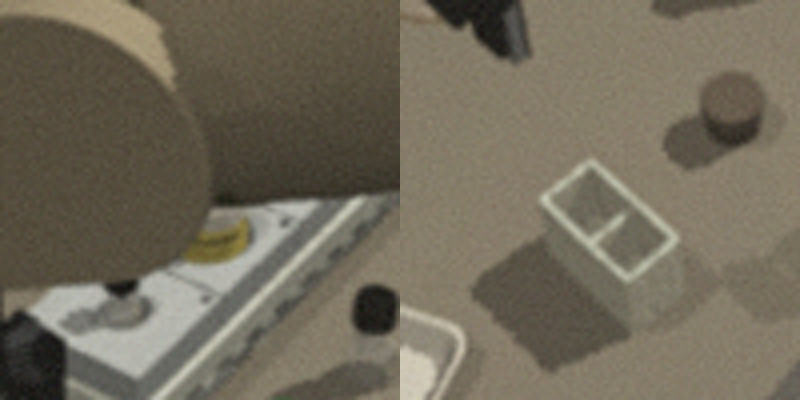

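The white bottle's label shows low in its well, and the trough is clearly visible. I'll use its rim corners for a check.

```bash
python3 - <<'E'
from fit import *
np.set_printoptions(precision=3,suppress=True)
d=proj('scene',[[460,264,60]])[0].astype(int)
C=np.array([onz('scene',d[0]-50+(x-400)/4-.4,d[1]-50+y/4-.4,50)[:2] for x,y in((590,160),(543,200),(630,280),(678,238))])
print(C,C.mean(0)); print([np.degrees(np.arctan2(*(C[a]-C[b])[::-1])) for a,b in((0,3),(1,2))])
I=cv2.imread('pics/s4.png')
M=V([rect(33,17,50)]*2+[rect(30.5,14.5,50)])
print(fit(['scene'],{'scene':gm(I)},M,(458,264,-.16),1,9))
E
```

```text
[[487.653 244.851]
 [490.832 276.206]
 [427.529 285.167]
 [423.539 254.046]] [457.389 265.067]
[np.float64(-8.16162159254538), np.float64(-8.056446090055834)]
(array([461.891, 267.71 ,  -0.16 ]), np.float64(106.96988677978516))
```

play_rows(
  motion=[
    [[0,0,25],[0,0,0]],
    [[0,0,25],[0,0,0]],
    [[0,0,25],[0,0,0]],
    [[0,0,25],[0,0,0]],
    [[0,0,25],[0,0,0]],
    [[0,0,20],[0,0,0]],
    [[0,0,15],[0,0,0]],
    [[0,0,12],[0,0,0]],
    [[0,0,8],[0,0,0]],
    [[0,0,0],[0,0,0]],
    [[0,0,0],[0,0,0]],
  ],
)

```text
time_s: 29.32
eef_pos: [460.2, 264.1, 24.5]
ee_rot: [0.0, 0.761, 0.649, 0.0]
force: [0.8, 0.7, 0.5]
grip_width: 0.762
```

play_rows(
  motion=[
    [[0,0,0],[0,0,0]],
    [[0,0,0],[0,0,0]],
    [[0,0,0],[0,0,0]],
    [[0,0,0],[0,0,0]],
    [[0,0,0],[0,0,0]],
    [[0,0,0],[0,0,0]],
    [[0,0,0],[0,0,0]],
    [[0,0,0],[0,0,0]],
  ],
  fingers=25,
  squeeze=30,
)

```text
time_s: 29.98
eef_pos: [460.5, 264.3, 25.1]
ee_rot: [0.0, 0.761, 0.649, 0.001]
force: [-0.4, 0.7, 5.9]
grip_width: 0.388
```

play_rows(
  motion=[
    [[0,0,-8],[0,0,0]],
    [[0,0,-12],[0,0,0]],
    [[0,0,-20],[0,0,0]],
    [[0,0,-20],[0,0,0]],
    [[0,0,-20],[0,0,0]],
    [[0,0,-20],[0,0,0]],
    [[0,0,-20],[0,0,0]],
    [[0,0,-20],[0,0,0]],
    [[0,0,-20],[0,0,0]],
    [[0,0,-16],[0,0,0]],
    [[0,0,0],[0,0,0]],
    [[0,0,0],[0,0,0]],
  ],
)

```text
time_s: 30.98
eef_pos: [459.9, 264.2, 200.6]
ee_rot: [0.0, 0.76, 0.649, 0.0]
force: [-0.2, 0.2, -1.6]
grip_width: 0.393
```

play_rows(
  motion=[
    [[0,0,0],[0,0,6.64]],
    [[0,0,0],[0,0,6.64]],
    [[0,0,0],[0,0,6.64]],
    [[0,0,0],[0,0,6.64]],
    [[0,0,0],[0,0,6.64]],
    [[0,0,0],[0,0,6.64]],
    [[0,0,0],[0,0,6.64]],
    [[0,0,0],[0,0,6.64]],
    [[0,0,0],[0,0,6.64]],
    [[0,0,0],[0,0,6.64]],
    [[0,0,0],[0,0,6.64]],
    [[0,0,0],[0,0,6.66]],
    [[0,0,0],[0,0,0]],
    [[0,0,0],[0,0,0]],
  ],
)

```text
time_s: 32.15
eef_pos: [459.5, 264.0, 199.3]
ee_rot: [0.0, 1.0, 0.013, -0.001]
force: [0.2, 0.3, -1.3]
grip_width: 0.395
```

play_rows(
  motion=[
    [[3,12.5,0],[0,0,0]],
    [[6,25,0],[0,0,0]],
    [[6,25,0],[0,0,0]],
    [[6,25,0],[0,0,0]],
    [[6,25,0],[0,0,0]],
    [[6,25,0],[0,0,0]],
    [[6,25,0],[0,0,0]],
    [[6,25,0],[0,0,0]],
    [[6,25,0],[0,0,0]],
    [[6,25,0],[0,0,0]],
    [[6,25,0],[0,0,0]],
    [[6,25,0],[0,0,0]],
    [[6,25,0],[0,0,0]],
    [[6,25,0],[0,0,0]],
    [[6,25,0],[0,0,0]],
    [[6,25,0],[0,0,0]],
    [[6,25,0],[0,0,0]],
    [[6,25,0],[0,0,0]],
    [[6,25,0],[0,0,0]],
    [[6,25,0],[0,0,0]],
  ],
)

```text
time_s: 33.82
eef_pos: [587.4, -222.6, 199.8]
ee_rot: [-0.0, 1.0, 0.012, -0.0]
force: [-0.3, 0.2, -0.2]
grip_width: 0.391
```

play_rows(
  motion=[
    [[6,25,0],[0,0,0]],
    [[6,25,0],[0,0,0]],
    [[6,25,0],[0,0,0]],
    [[6,25,0],[0,0,0]],
    [[4,12,0],[0,0,0]],
    [[0,0,0],[0,0,0]],
    [[0,0,0],[0,0,0]],
  ],
)

```text
time_s: 34.4
eef_pos: [617.7, -332.5, 199.4]
ee_rot: [-0.0, 1.0, 0.012, -0.001]
force: [0.2, -0.1, -1.2]
grip_width: 0.392
```

```bash
python3 - <<'E'
from fit import *
im=cap('scene')[:,:,::-1];s=ctrl.sense();q=s['ee_rot'];print(np.degrees(2*np.arctan2(q[2],q[1])),s['eef_pos'],s['joints'])
c=proj('scene',[s['eef_pos']+[0,0,0]])[0];b=c.astype(int)-[60,50];o=cv2.resize(im[b[1]:b[1]+100,b[0]:b[0]+120],None,fx=5,fy=5,interpolation=2)
e=s['eef_pos']
for q in proj('scene',place(rect(33,17,-24.5),(0,0,1.59))+e): cv2.circle(o,(int((q[0]+.5-b[0])*5),int((q[1]+.5-b[1])*5)),1,(0,0,255),-1)
cv2.imwrite('pics/v6.png',o)
E
```

```text
1.3575748795218006 [ 617.88927985 -331.5988091   199.8546212 ] [-6.59230124e-01  7.47131815e-01  8.97306493e-01  1.78659322e-04
  1.49823468e+00 -6.82937324e-01]
```

View pics/v6.png

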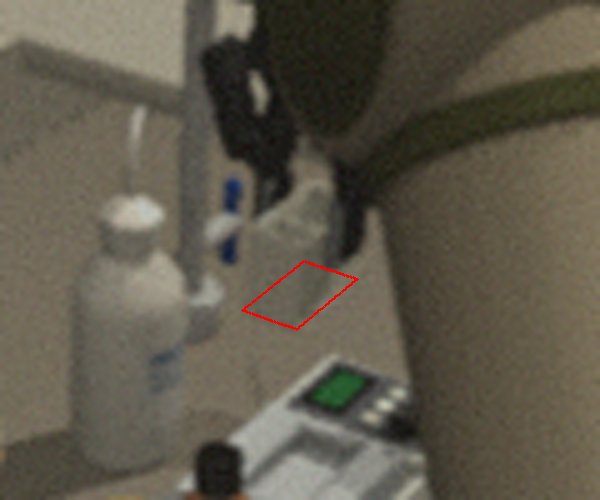

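The held trough's bottom matches the predicted outline at (250–355, 262–328), so the in-hand offset is small. Shift over the well and go down.

play_rows(
  motion=[
    [[-5,7.3,0],[0,0,0]],
    [[0,0,10],[0,0,0]],
    [[0,0,20],[0,0,0]],
    [[0,0,20],[0,0,0]],
    [[0,0,20],[0,0,0]],
    [[0,0,15],[0,0,0]],
    [[0,0,8],[0,0,0]],
    [[0,0,0],[0,0,0]],
    [[0,0,0],[0,0,0]],
  ],
)

```text
time_s: 35.2
eef_pos: [613.5, -339.2, 107.7]
ee_rot: [0.0, 1.0, 0.011, 0.0]
force: [-0.0, -0.4, -0.3]
grip_width: 0.392
```

play_rows(
  motion=[
    [[-0.7,0,5],[0,0,0]],
    [[0,0,5],[0,0,0]],
    [[0,0,5],[0,0,0]],
    [[0,0,5],[0,0,0]],
    [[0,0,5],[0,0,0]],
    [[0,0,3],[0,0,0]],
    [[0,0,2.5],[0,0,0]],
    [[0,0,0],[0,0,0]],
    [[0,0,0],[0,0,0]],
  ],
)

```text
time_s: 35.95
eef_pos: [612.8, -339.4, 76.8]
ee_rot: [0.0, 1.0, 0.011, -0.0]
force: [0.1, 0.8, -0.9]
grip_width: 0.394
```

play_rows(
  motion=[
    [[0,0,1],[0,0,0]],
    [[0,0,1],[0,0,0]],
    [[0,0,0.8],[0,0,0]],
    [[0,0,0],[0,0,0]],
    [[0,0,0],[0,0,0]],
  ],
)

```text
time_s: 36.37
eef_pos: [613.0, -339.5, 75.1]
ee_rot: [0.0, 1.0, 0.011, 0.0]
force: [-2.4, 1.1, 5.5]
grip_width: 0.392
```

Contact again came at the expected floor height. Release, retreat and move clear to check.

play_rows(
  motion=[
    [[0,0,0],[0,0,0]],
    [[0,0,0],[0,0,0]],
    [[0,0,0],[0,0,0]],
    [[0,0,0],[0,0,0]],
    [[0,0,0],[0,0,0]],
    [[0,0,-10],[0,0,0]],
    [[0,0,-20],[0,0,0]],
    [[0,0,-25],[0,0,0]],
    [[0,0,-25],[0,0,0]],
    [[0,0,-25],[0,0,0]],
    [[0,0,-25],[0,0,0]],
    [[0,0,0],[0,0,0]],
  ],
  fingers=56,
)

```text
time_s: 37.37
eef_pos: [614.1, -340.3, 211.0]
ee_rot: [0.003, 1.0, 0.011, 0.004]
force: [0.9, 0.3, 1.1]
grip_width: 0.656
```

play_rows(
  motion=[
    [[-25,8,0],[0,0,0]],
    [[-25,8,0],[0,0,0]],
    [[-25,8,0],[0,0,0]],
    [[-25,8,0],[0,0,0]],
    [[-25,8,0],[0,0,0]],
    [[-25,8,0],[0,0,0]],
    [[-25,8,0],[0,0,0]],
    [[-25,8,0],[0,0,0]],
    [[-25,8,0],[0,0,0]],
    [[-25,8,0],[0,0,0]],
    [[-25,8,0],[0,0,0]],
    [[-25,8,0],[0,0,0]],
    [[0,0,0],[0,0,0]],
    [[0,0,0],[0,0,0]],
  ],
)

```text
time_s: 38.53
eef_pos: [314.3, -442.5, 204.5]
ee_rot: [0.0, 1.0, 0.01, 0.0]
force: [0.4, 0.5, 0.1]
grip_width: 0.654
```

```bash
python3 - <<'E'
from fit import *
T=cap('top');S=cap('scene');np.set_printoptions(precision=2,suppress=True)
print(ctrl.sense()['eef_pos'])
W=dict(vial=(607.1,-55.9,48),amber_bottle=(610.8,-244.8,38),white_bottle=(609,-150.4,36),trough=(612.7,-339.3,50))
out=[]
for c,I,(x0,x1,y0,y1),k in(('top',T,(320,500,135,195),4),('scene',S,(270,400,80,210),4)):
    o=cv2.resize(I[y0:y1,x0:x1,::-1],None,fx=k,fy=k,interpolation=2)
    for n,w in W.items():
        for q in proj(c,place(MOD[n],(w[0],w[1],1.59))+[0,0,w[2]]): cv2.circle(o,(int((q[0]+.5-x0)*k),int((q[1]+.5-y0)*k)),0,(0,0,255),-1)
    cv2.imwrite('pics/end_%s.png'%c,o)
E
```

```text
[ 315.56 -441.9   204.28]
```

View pics/end_top.png

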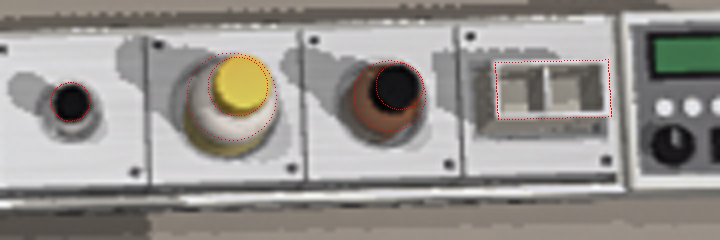

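View pics/end_scene.png

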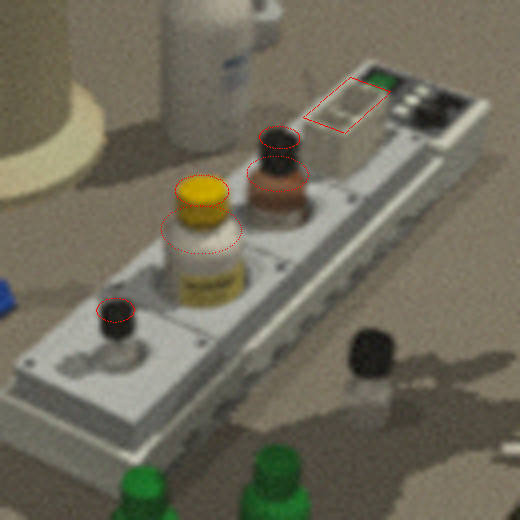

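The predicted fully-down outlines match all four in both views: vial cap (71,102), yellow cap (243,83), amber cap (398,88) and trough rim (495–610, 60–117) in the top crop. All of them stand upright and the arm is clear, so I'm handing in.

```bash
python3 -c "
from rig import ctrl
print(ctrl.finish_job())"
```

```text
the job is handed in; nothing more can be done
None
```

The vial, brown bottle, white bottle and trough were each placed in their own block, in the order you listed, and released. I then moved the arm clear and handed in at about 39 s of robot time.

- **Seating:** each one touched down at the expected well-floor height with 5–7 N of force.
- **Final check:** in both cameras, the outlines predicted for a fully seated, upright object matched all four.
- **Slip on the way:** the brown bottle was carried 20 mm too far in y. I corrected this above the blocks, with nothing touched.
- **Check that disagreed:** an automatic edge fit of the placed brown bottle, using the scene camera only, came out about 8 mm off. I treated it as a bad fit, because that camera had also misfitted the bottle at the start and the overlays in both views matched.

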